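# Set the ruling slide's pointer with its star wheel

## Robot

A 7-joint arm with a two-finger parallel gripper is mounted at the origin on the work surface. World frame = base frame: x ahead of the robot, y to its left, z up, the work surface at z = 0. Lengths are in m, angles in rad, forces in N, time in s.
With the tool pointing down it reaches from about 0.4 to 0.85 m from the base axis. Payload 6.9 kg.
Tool frame: the origin (TCP) lies midway between the tips of the shut fingers; the grasp point (between the pads) lies behind it (ctrl.pinch_z is the z of the grasp point in the tool frame, in m); z points along the fingers, y is the line along which they close (so a half turn about z gives the same grasp; the last joint's range is limited). The gripper opens to 85 mm and grips with 20 to 120 N. Pads are 22 mm wide; open, the fingers measure 114 mm over their backs; the gripper's body (76 mm by 85 mm) begins 54 mm behind the grasp point. The pads swing forward as they close: fully open they stand 13 mm farther back than shut.
Start: joints at [1.274, 0.507, -0.238, 1.5, 0.126, 1.149, -0.155], TCP at [0.244, -0.575, 0.211] pointing down, gripper open.
Joint ranges: [-3.08, 3.08], [-0.24, 2.05], [-1.43, 1.35], [0, 2.5], [-1.52, 4.66], [0.17, 1.96], [-2.89, 2.89]. Speed limits (rad/s): [2.39, 2.39, 3.14, 3.14, 3.14, 3.14, 3.14].

## Interface

Orientations are given as a unit quaternion [w, x, y, z].
In Python, from station import ctrl, get_state, vision, ticket, models gives the robot as it stands. Calls block until the motion is done:
- ctrl.movep(position, orientation): joint-space move of the TCP to a pose.
- ctrl.movel(position, frame=None, max_speed=0.15): straight line of the TCP; frame=None keeps the orientation; max_speed is the mean speed in m/s.
- ctrl.set_joints(angles): joint-space move.
- ctrl.ungrasp() and ctrl.close_gripper(force=None): open the fingers fully, or close them until they stop; force is the grip in N (None keeps the last).
- ctrl.pause(seconds).
- ctrl.ik(position, orientation): joint angles nearest the present ones, or None.
- get_state(): the state.
- vision.grab_frame(name): name is "scene" or "top" or "wrist"; returns (picture, depth): 420x560x3 uint8, blue, green, red; 420x560 float32, m along the optical axis (not along the pixel's ray), 0 where there is no reading.
- vision.camera_info(name): a dict with "mtx" (3x3 intrinsics, pixels), "R" (3x3) and "t" (3): a world point X has camera coordinates R X + t; the wrist camera has in their place "hand_eye" (4x4, takes a point from camera to tool coordinates, whose origin is the TCP and whose axes are the flange's). Camera axes: x right, y down, z forward; pixel columns grow to the right and rows downward; lengths in m; the calibration is good to about 2 mm. The wrist camera is an equidistant fisheye: a pixel r from the principal point sees the ray r / f radians off the axis. A picture is of the moment at which its call begins: read the wrist's pose just before it. camera_info takes no time and is no camera call.
A pose or a line that the arm cannot do raises ctrl.Unreachable and nothing moves.
- ticket.close_job(): hands the job in; it is judged then, once.
Trained networks look in the newest picture that a camera, given by its name, has taken for a name from the list of things; names that differ only in an ending like _2 or _b are one class to them, and where a whole thing is asked for, a point or a joint stands for the part that bears it (a point fixed in the world has none). Each returns a list of dicts, best first, with "p" (0 to 1); they miss things now and then, are a little off and sometimes report something else, mostly with a low value. They report only what shows in the picture. A call takes as long as a camera call.
- models.recognise(camera, target): "point" ([column, row] in pixels, amid what is visible of it).
- models.masks_of(camera, target): "mask" (420x560 bool, what is visible of it) and "point" ([column, row] in pixels, amid what is visible of it).
The state is a dict: "time": time; "qpos": joint angles; "qd": joint speeds; "tau": joint torques, N m; "tcp_pos": TCP position; "eef_rot": TCP orientation; "contact_force": force on the tool from outside, world axes, zero at the start; "wrist_torque": the same for the moment, N m; "width": finger opening in m; "gripper_force": force on a finger pad.
Only numpy, scipy, OpenCV 4.12 (cv2) and the standard library are available. Lean on these libraries where they do the work, as an engineer would, in place of code of your own. Each camera call takes 0.05 s, during which the arm holds its last target. There are 200 camera calls.

## Task

Move the dark pitch block out of the star wheel's way and stand it flat on the bench. Then nudge the wheel's arms round, a little at a time, until the black pointer lines up with the red mark (not the blue one) without running far past it. Leave the tin, tape roll, bench pin and file where they are.

Things in the scene. Friction and masses are not known exactly. Their poses are not given: they have to be found in the camera images.
- jig: The ruling slide, fixed to the bench. Origin: on the star wheel's upright axis at bench height; +x points from the wheel to the rule housing, y along the rule, z up. Foot under the wheel: radius 32, 8 high. Housing: dark steel box, x 80 to 150, y -80 to 80, 36 high, with brass track, white rule and pointer on top (49 high).
- wheel (a joint): Brass star wheel's angle (rad), counter-clockwise from above positive, limits +-2.8. Four level arms 10 thick, centre line 40 above the bench, at 45, 135, 225, 315 degrees plus this angle from the jig's +x; balls of diameter 16 centred 62 out. Hub radius 15, top 52 high. Stiff (0.14 N m), stays where left. +1 rad moves the pointer 14 mm to the jig's +y.
- wheel_arm (a point): Centre of the red ball end, on the arm at 45 degrees plus the wheel angle, 62 from the axis, 40 above the bench. The other three balls are black.
- pointer_tip (a point): Tip of the black pointer needle (2.5 wide, on a 20 x 16 x 10 brass carriage) that slides along the jig's y above the white rule; the tip is at x 132, z 41.5 in the jig's frame.
- mark_red: Red bar 14 x 3 x 4 on the white rule, fixed. Origin at the centre of its underside, axes as the jig's; 143 from the wheel's axis along the jig's x, 19 to 34 to one side or the other of y = 0. The pointer must agree with it in the jig's y.
- mark_blue: The same bar in blue, on the other side of y = 0. Not wanted.
- pitch_block: Upright dark wooden block with a copper plate on top, 36 (its x) x 96 (its y) x 50 high, 0.2 to 0.4 kg, origin at the centre of its underside. It starts about 100 to the left or right of the wheel's axis (jig's y), its long side roughly along the jig's y, one end reaching between two arms of the wheel.
- tin: Small round amber jar, diameter 44, height 48, loose; origin at the centre of its underside. It stands on the other side of the wheel from the block. Bystander.
- tape_roll: Green tape roll lying flat, outer diameter 68, height 24, loose; origin at the centre of its underside. Bystander, out to one side.
- bench_pin: Pale wooden bench pin lying flat with a notch, about 93 (its x, from -48 to 45) x 50 x 28 high, loose; origin on its underside. Bystander, out to one side.
- file: File with a wooden handle lying along its y, 175 long (y -85 to 90), 24 wide at the handle, 24 high, loose; origin on its underside. Bystander, on the robot's side of the wheel.

How it is judged:
By the outcome, as a careful person would: the job done as asked, in the order asked, and still so for the second after the job is handed in, with the robot touching nothing.
It also fails if it takes over 67 s, if anything falls off the work surface, if the arm or the gripper's body presses on something with over 40 N, if the wrist force passes 120 N, or if a joint passes its speed limit or range.

## Working session

There is one attempt and no reset: what is moved stays moved. The work goes in short steps, each a Python script; the robot and the scene stay as the last script left them, time stands still between calls to the robot, and variables do not carry over. Pictures are saved under pics/ and viewed, at most 11 in all, crops included, and the job is handed in when it is done.

```bash
ls; mkdir -p pics; cat > h.py <<'E'
import numpy as np, cv2
from station import ctrl, get_state, vision, ticket, models
def world(cam, depth, mask):
    c=vision.camera_info(cam); K=np.array(c["mtx"]); R=np.array(c["R"]); t=np.array(c["t"])
    v,u=np.nonzero(mask&(depth>0)); d=depth[v,u]
    P=np.stack([(u-K[0,2])/K[0,0]*d,(v-K[1,2])/K[1,1]*d,d])
    return (R.T@(P-t.reshape(3,1))).T
def pix(cam,X):
    c=vision.camera_info(cam); p=np.array(c["mtx"])@(np.array(c["R"])@X+np.array(c["t"]).ravel()); return p[:2]/p[2]
E
python3 - <<'E'
from h import *
for c in ["top","scene"]:
    im,d=vision.grab_frame(c); cv2.imwrite(f"pics/{c}0.png",im)
    np.savez(f"{c}0.npz",im=im,d=d)
    for n in ["jig","wheel","wheel_arm","pointer_tip","mark_red","mark_blue","pitch_block","tin","tape_roll","bench_pin","file"]:
        r=models.masks_of(c,n)
        for q in r[:2]:
            X=world(c,d,q["mask"])
            if len(X)==0: print(c,n,q["p"],q["point"],"nod");continue
            hi=X[X[:,2]>np.percentile(X[:,2],90)-.006]
            print(c,n,round(q["p"],2),np.round(q["point"]),len(X),"med",X.__class__ and np.round(np.median(X,0),4),"top",np.round(hi.mean(0),4), "min",np.round(X.min(0),3),"max",np.round(X.max(0),3))
E
```

```text
pics
top jig 0.82 [284. 189.] 6015 med [0.6337 0.0038 0.0375] top [ 0.5817 -0.0023  0.0454] min [ 0.483 -0.076 -0.002] max [0.72  0.105 0.059]
top wheel 0.89 [293. 240.] 1122 med [ 0.5458 -0.0131  0.0455] top [ 0.5461 -0.0128  0.0512] min [ 0.48  -0.076 -0.002] max [0.616 0.052 0.059]
top wheel_arm 0.9 [292. 235.] 1020 med [ 0.5471 -0.0115  0.0458] top [ 0.5457 -0.0125  0.0513] min [ 0.483 -0.084 -0.   ] max [0.609 0.049 0.059]
top pitch_block 0.63 [349. 219.] 1264 med [ 0.5735 -0.1071  0.0506] top [ 0.5746 -0.1104  0.0508] min [ 0.547 -0.16  -0.003] max [ 0.605 -0.061  0.054]
top tin 0.59 [236. 250.] 508 med [0.5179 0.0851 0.0485] top [0.5186 0.0869 0.0486] min [0.498 0.066 0.   ] max [0.54  0.11  0.052]
top tape_roll 0.71 [424. 200.] 881 med [ 0.6182 -0.2376  0.0227] top [ 0.6202 -0.2365  0.0237] min [ 0.587 -0.282 -0.003] max [ 0.654 -0.203  0.028]
top tape_roll 0.48 [280. 180.] 106 med [0.6411 0.0149 0.0491] top [0.6399 0.0136 0.0492] min [0.631 0.006 0.037] max [0.66  0.02  0.051]
top bench_pin 0.7 [171. 285.] 1768 med [0.458  0.1914 0.0285] top [0.4586 0.1936 0.0287] min [ 0.40
[... 1518 characters left out ...]
92. 209.] 518 med [0.5324 0.0799 0.0385] top [0.5232 0.0839 0.0476] min [0.5   0.063 0.003] max [0.544 0.104 0.051]
scene tape_roll 0.97 [136. 298.] 1088 med [ 0.6306 -0.2395  0.0213] top [ 0.6258 -0.2394  0.0232] min [ 0.589 -0.277 -0.003] max [ 0.658 -0.205  0.027]
scene bench_pin 0.66 [330. 185.] 991 med [0.4671 0.1864 0.0266] top [0.4625 0.1902 0.0275] min [ 0.382  0.146 -0.002] max [0.51  0.243 0.031]
scene bench_pin 0.66 [249. 220.] 792 med [ 0.5551 -0.0189  0.0443] top [ 0.5526 -0.017   0.05  ] min [ 0.45  -0.079 -0.001] max [0.612 0.046 0.058]
scene file 0.85 [222. 190.] 744 med [ 0.4145 -0.0435  0.013 ] top [ 0.4172 -0.0766  0.0213] min [ 0.373 -0.117 -0.003] max [0.429 0.058 0.026]
```

```bash
python3 - <<'E'
from h import *
im=np.load("top0.npz")["im"]; 
cv2.imwrite("pics/top0c.png",cv2.resize(im[120:345,130:430],None,fx=2.6,fy=2.6,interpolation=cv2.INTER_CUBIC))
d=np.load("top0.npz")["d"]
hsv=cv2.cvtColor(im,cv2.COLOR_BGR2HSV); h,s,v=cv2.split(hsv)
K=vision.camera_info("top"); print(K["mtx"][0],np.round(K["R"],2),K["t"])
for n,m in [("red",((h<8)|(h>172))&(s>140)&(v>80)),("blue",(h>100)&(h<130)&(s>120)&(v>60))]:
    k,l,st,c=cv2.connectedComponentsWithStats(m.astype(np.uint8))
    for i in range(1,k):
        if st[i,4]>5:
            X=world("top",d,l==i); print(n,st[i],c[i],np.round(np.median(X,0),4))
X=world("top",d,np.ones_like(d,bool)); 
sel=(X[:,2]>.03)&(X[:,2]<.0375)&(X[:,0]>.6)&(abs(X[:,1])<.15)
print(cv2.minAreaRect(X[sel][:,:2].astype(np.float32)))
sel=(X[:,2]>.045)&(X[:,2]<.056)&(X[:,0]<.62)&(X[:,1]<-.062)&(X[:,1]>-.18)
print(cv2.minAreaRect((X[sel][:,:2]*1).astype(np.float32)))
E
```

```text
[385.40443459   0.         282.20814971] [[ 0.02 -1.    0.05]
 [-0.99 -0.03 -0.12]
 [ 0.12 -0.05 -0.99]] [-0.00495495  0.59023641  0.63141093]
red [414  26   7   2  12] [417.41666667  26.58333333] [ 0.9582 -0.2473  0.019 ]
red [412  43  11  24 237] [416.90295359  54.51898734] [ 0.9018 -0.2449  0.0188]
red [258 217   8   8  49] [261.40816327 220.42857143] [0.5734 0.0441 0.0474]
blue [ 89  26  37  33 923] [106.64572048  42.2979415 ] [0.8782 0.321  0.0509]
((0.7744712233543396, -0.00025516748428344727), (0.34232890605926514, 0.2999245524406433), 0.10290112346410751)
((0.5579464435577393, -0.10858900099992752), (0.06795240193605423, 0.10981921851634979), 14.503826141357422)
```

View pics/top0c.png

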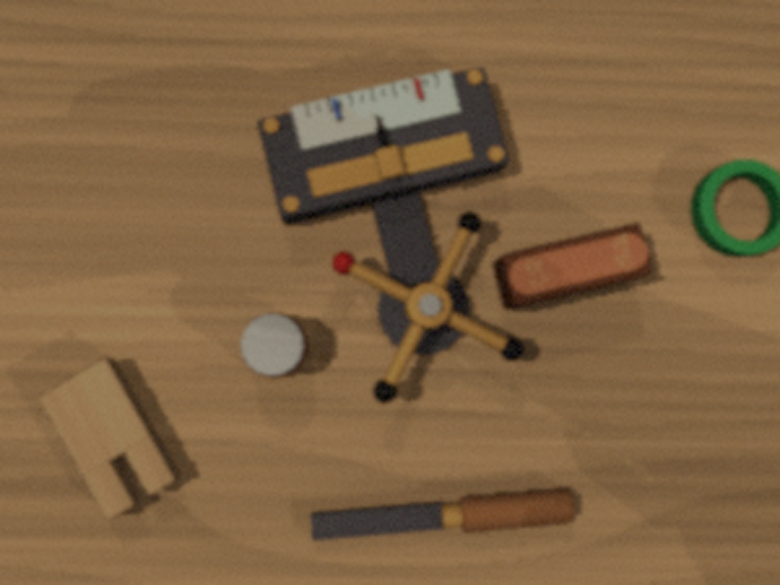

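View pics/scene0.png

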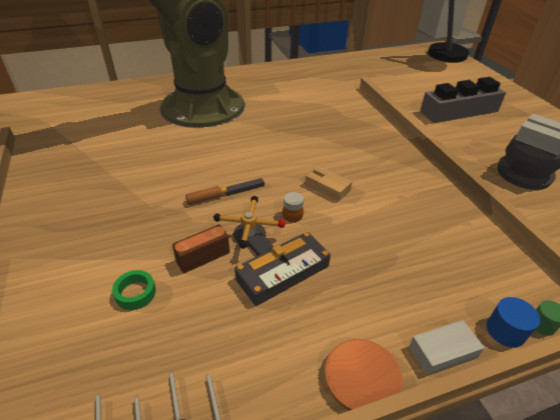

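The top crop shows the hub at crop (430,303) and the red ball at (343,262). The block's near end is at about (500,280), between two arms. The red mark is on the right at (420,90), which is the jig's −y side, blue is at (337,108) and the pointer is at (381,125). So the wheel has to turn clockwise. The space in front and to the right is free for the block.

```bash
python3 - <<'E'
from h import *
f=np.load("top0.npz"); d=f["d"]
X=world("top",d,np.ones_like(d,bool)).astype(np.float32)
def rect(s): 
    im=np.zeros((400,400),np.uint8); ij=((X[s][:,:2]-[.4,-.2])*1000).astype(int); im[ij[:,0].clip(0,399),ij[:,1].clip(0,399)]=1
    im=cv2.morphologyEx(cv2.morphologyEx(im,cv2.MORPH_CLOSE,np.ones((5,5))),cv2.MORPH_OPEN,np.ones((9,9)))
    k,l,st,c=cv2.connectedComponentsWithStats(im); i=1+np.argmax(st[1:,4])
    p=np.argwhere(l==i).astype(np.float32); r=cv2.minAreaRect(p); return np.array(r[0])/1000+[.4,-.2],r[1],r[2]
x,y,z=X.T
print("housing",rect((z>.03)&(x>.6)&(x<.75)&(y>-.1)&(y<.13)))
print("block",rect((z>.044)&(z<.056)&(x>.53)&(x<.62)&(y<-.055)&(y>-.18)))
s=(z>.0495)&(z<.058)&(np.hypot(x-.546,y+.013)<.025); print("hub",s.sum(),np.median(X[s],0),(X[s].max(0)+X[s].min(0))/2)
print(ctrl.pinch_z,get_state()["eef_rot"],get_state()["time"])
E
```

```text
housing (array([0.65726401, 0.01702924]), (72.95800018310547, 160.00030517578125), 15.561508178710938)
block (array([ 0.57464706, -0.11158823]), (36.38034439086914, 96.04410552978516), 14.03624439239502)
hub 227 [ 0.5455232  -0.01325684  0.05269145] [ 0.54583573 -0.01358206  0.05383871]
-0.0187 [2.45799564e-06 9.79889555e-01 1.99540622e-01 1.90468973e-05] 1.2
```

```bash
cat >> h.py <<'E'
def quat(psi):  # tool down, tool y along psi (rad)
    best=None
    for p in (psi,psi+np.pi):
        a=(p+np.pi/2)/2; yield np.array([0,np.cos(a),np.sin(a),0])
def pick(pos,psi):
    q0=np.array(get_state()["qpos"]); c=[]
    for q in quat(psi):
        j=ctrl.ik(pos,q)
        if j is not None: c.append((np.abs(np.array(j)-q0).max(),q))
    return min(c,key=lambda t:t[0])[1]
def st(*a):
    s=get_state(); print(*a,"t",round(s["time"],2),np.round(s["tcp_pos"],4),"F",np.round(s["contact_force"],1),"w",round(s["width"],4),"gf",np.round(s["gripper_force"],1))
E
python3 - <<'E'
from h import *
psi=np.radians(14); o=np.array([np.sin(psi),-np.cos(psi)])*.015
g=np.array([.5746,-.1116])+o
q=pick([*g,.13],psi); print(q)
ctrl.movep([*g,.13],q); st("above")
ctrl.movel([*g,.014],max_speed=.12); st("down")
ctrl.close_gripper(60); st("grip")
ctrl.movel([*g,.022],max_speed=.05); st("lift1")
ctrl.movel([*g,.12],max_speed=.15)
p=np.array([.475,-.235])
ctrl.movel([*p,.12],max_speed=.2); st("over")
ctrl.movel([*p,.03],max_speed=.15); ctrl.movel([*p,.0145],max_speed=.04); st("placed")
ctrl.ungrasp(); st("open")
ctrl.movel([*p,.13],max_speed=.15); st("up")
im,d=vision.grab_frame("scene"); cv2.imwrite("pics/scene1.png",im)
im,d=vision.grab_frame("top"); np.savez("top1.npz",im=im,d=d); cv2.imwrite("pics/top1.png",im)
E
```

```text
[0.         0.61566148 0.78801075 0.        ]
above t 3.23 [ 0.578 -0.128  0.13 ] F [-0.3 -0.9 -0.2] w 0.0854 gf 0.0
down t 4.35 [ 0.5788 -0.1261  0.0147] F [ 0.3 -0.2  0.1] w 0.0852 gf 0.0
grip t 4.87 [ 0.5787 -0.1262  0.0147] F [-0.3 -0.2  6.2] w 0.0348 gf 59.8
lift1 t 5.17 [ 0.5781 -0.1262  0.022 ] F [-0.9  0.6 -4.3] w 0.0345 gf 60.2
over t 6.88 [ 0.4759 -0.2339  0.1201] F [ 0.9 -0.1 -3.1] w 0.0344 gf 60.2
placed t 8.17 [ 0.475  -0.2353  0.0147] F [-0.5  0.1  1.2] w 0.0343 gf 60.7
open t 8.72 [ 0.4751 -0.235   0.0145] F [-0.7 -1.1  0.4] w 0.0856 gf 0.0
up t 9.63 [ 0.4744 -0.235   0.1293] F [-0.3 -0.3 -0.4] w 0.0856 gf 0.0
```

View pics/scene1.png

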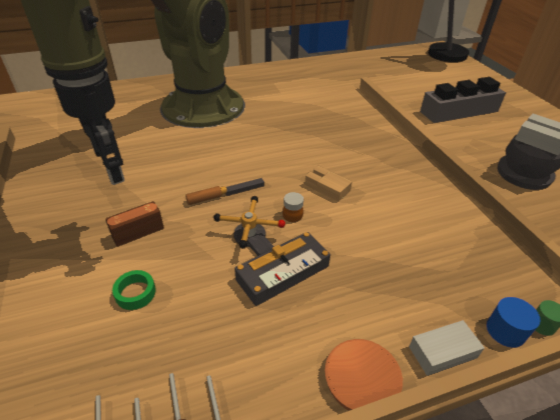

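The block is standing upright at pixel (135,223), clear of the wheel. Next I'll close the fingers, hover over the jig and measure the pointer against the marks with the wrist camera.

```bash
cat >> h.py <<'E'
from scipy.spatial.transform import Rotation as Rn
HUB=np.array([.5457,-.0135]); YAW=np.radians(15.4)
def j2w(r,ang): a=YAW+ang; return HUB+r*np.array([np.cos(a),np.sin(a)])
def wrist_plane(s,uv,z):
    c=vision.camera_info("wrist"); K=np.array(c["mtx"]); H=np.array(c["hand_eye"]); q=s["eef_rot"]
    R=Rn.from_quat([q[1],q[2],q[3],q[0]]).as_matrix()
    m=(np.asarray(uv,float)-K[:2,2])/[K[0,0],K[1,1]]; th=np.linalg.norm(m,axis=-1,keepdims=True)
    ray=np.concatenate([m/th*np.sin(th),np.cos(th)],-1)@H[:3,:3].T@R.T
    o=R@H[:3,3]+np.array(s["tcp_pos"]); return o+ray*((z-o[2])/ray[...,2:])
def tojig(X): 
    c,s=np.cos(YAW),np.sin(YAW); d=X[...,:2]-HUB; return np.stack([c*d[...,0]+s*d[...,1],-s*d[...,0]+c*d[...,1]],-1)*1000
E
python3 - <<'E'
from h import *
ctrl.close_gripper(20)
# candidate orientations: tool y tangential => psi = YAW+ang+90deg
for k,q in enumerate(quat(YAW+np.radians(95))):
    qe=list(quat(YAW+np.radians(95-125)))[k]
    a=ctrl.ik([*j2w(.042,np.radians(5)),.16],q); b=ctrl.ik([*j2w(.042,np.radians(-120)),.16],qe)
    print(k,None if a is None else np.round(a,2),None if b is None else np.round(b,2))
q=pick([*j2w(.042,np.radians(5)),.16],YAW+np.radians(95))
ctrl.movep([*j2w(.042,np.radians(5)),.16],q); st()
s=get_state(); im,d=vision.grab_frame("wrist"); cv2.imwrite("pics/w1.png",im); np.savez("w1.npz",im=im,s=np.array([s],dtype=object))
print(vision.camera_info("wrist"))
for n in ["mark_red","mark_blue","pointer_tip","wheel_arm"]:
    for r in models.recognise("wrist",n)[:2]: print(n,r["p"],r["point"],tojig(wrist_plane(s,r["point"],.0415)))
E
```

```text
0 [ 0.62  0.73 -1.18  1.68  0.71  1.24  1.2 ] [ 0.47  0.47 -0.62  1.8   0.33  0.97 -0.54]
1 [ 0.18  0.5  -0.35  1.68  0.2   0.99 -1.45] [ 0.83  0.77 -1.4   1.8   0.8   1.29  2.1 ]
t 11.53 [ 5.848e-01 -2.000e-04  1.595e-01] F [ 0.2 -1.1 -0.6] w -0.0 gf 0.0
{'mtx': array([[325.1922621 ,   0.        , 278.85059596],
       [  0.        , 325.1922621 , 206.76427337],
       [  0.        ,   0.        ,   1.        ]]), 'hand_eye': array([[-3.96319541e-04, -9.52049485e-01, -3.05943821e-01,
         7.73005383e-02],
       [ 9.99999118e-01,  1.04048627e-05, -1.32777689e-03,
         4.62605848e-04],
       [ 1.26729261e-03, -3.05944078e-01,  9.52048641e-01,
        -1.63152957e-01],
       [ 0.00000000e+00,  0.00000000e+00,  0.00000000e+00,
         1.00000000e+00]])}
mark_red 0.45 [237.7, 287.6] [143.46398769 -30.99751666]
mark_red 0.17 [107.7, 19.9] [-115.23014958 -171.1552622 ]
pointer_tip 0.5 [273.4, 250.4] [98.10406536  1.92649897]
wheel_arm 0.83 [279.8, 148.8] [ 1.38018761 -0.09824015]
```

View pics/w1.png

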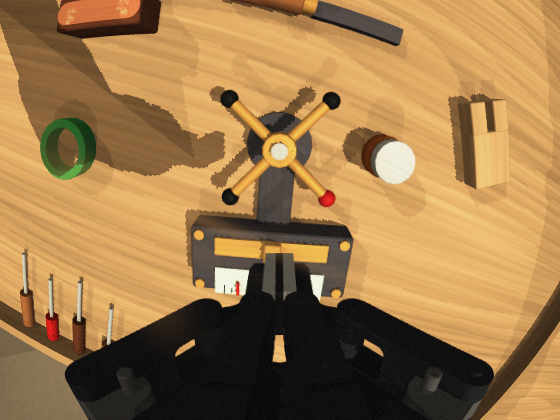

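The wrist view shows all four arms clear. The red mark at pixel (238,288) reads as jig (143.5, −31.0), and the red ball is at (327,198). The target is therefore about −2.2 rad. I'll do a coarse push first and stop short.

```bash
cat >> h.py <<'E'
Z=.027
def go(deg,speed=.03,z=Z,sgn=0,r=.042):
    p=j2w(r,np.radians(deg)); q=list(quat(YAW+np.radians(deg+90)))
    cur=np.array(get_state()["eef_rot"]); q=max(q,key=lambda k:abs(k@cur))
    if q@cur<0: q=-q
    ctrl.movel([*p,z],q,max_speed=speed)
def theta_top():
    im,d=vision.grab_frame("top"); h,s,v=cv2.split(cv2.cvtColor(im,cv2.COLOR_BGR2HSV))
    m=((h<8)|(h>172))&(s>140)&(v>60); k,l,sta,c=cv2.connectedComponentsWithStats(m.astype(np.uint8))
    K=vision.camera_info("top"); R=np.array(K["R"]); t=np.array(K["t"]).ravel(); o=-R.T@t
    out=[]
    for i in range(1,k):
        ray=R.T@np.linalg.inv(K["mtx"])@np.array([*c[i],1]); X=o+ray*(.043-o[2])/ray[2]
        if sta[i,4]>8 and .05<np.hypot(*(X[:2]-HUB))<.075:
            a=tojig(X); out.append((sta[i,4],np.arctan2(a[1],a[0])-np.pi/4,np.hypot(*a)))
    return im,out
E
python3 - <<'E'
from h import *
s=np.load("w1.npz",allow_pickle=True)["s"][0]
for p in [(327,198),(230,197),(230,98),(332,100)]:
    a=tojig(wrist_plane(s,p,.042)); print(a,np.hypot(*a),np.degrees(np.arctan2(a[1],a[0])))
print(theta_top()[1])
p=get_state()["tcp_pos"]
go(5,.1); st("down")
print(abs(get_state()["qpos"]))
for a in range(-5,-116,-10):
    go(a)
    if a in(-35,-75): st(a)
st("end"); print(get_state()["qpos"])
im,o=theta_top(); print(o); cv2.imwrite("pics/top2.png",im)
E
```

```text
[41.96179123 46.19705488] 62.40961306504421 47.75044780669746
[ 48.37402285 -41.36811226] 63.65034798691475 -40.53613676401374
[-39.76127906 -46.21652851] 60.966604140086574 -130.70626504501973
[-45.39945894  40.77089218] 61.01947656929236 138.0746391015697
[(np.int32(52), np.float64(0.0641820828509172), np.float64(63.726495257743615))]
down t 13.31 [0.5855 0.0013 0.0276] F [1.1 0.  0. ] w 0.0002 gf 0.0
[0.55254897 0.86605353 1.0582248  1.81834022 0.89196961 1.02211988
 1.05075445]
-35 t 14.88 [ 0.5853 -0.0273  0.0271] F [ 0.1 -0.3  0.1] w -0.0002 gf 0.0
-75 t 16.44 [ 0.5672 -0.0495  0.0271] F [-0.2 -0.3 -0.7] w 0.0001 gf 0.0
end t 18.01 [ 0.5391 -0.0549  0.0271] F [-1.   0.1  0.4] w 0.0003 gf 0.0
[ 0.39671865  0.64258436 -0.52755532  1.93862769  0.49404314  0.69014276
 -0.59641226]
[(np.int32(50), np.float64(0.06977899909751806), np.float64(63.409611520529424))]
```

View pics/top2.png

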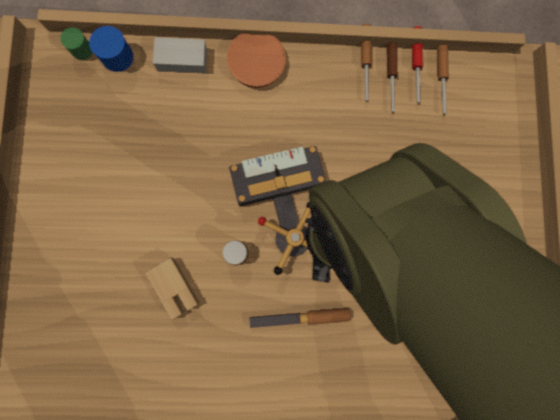

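```bash
python3 - <<'E'
from h import *
s=get_state(); print(s["eef_rot"],s["tcp_pos"],s["width"]); print(Rn.from_quat(np.roll(s["eef_rot"],-1)).as_matrix().round(3))
im,d=vision.grab_frame("wrist"); cv2.imwrite("pics/w2.png",im)
E
```

```text
[1.40357848e-04 7.62471112e-01 6.47022218e-01 1.79614531e-04] [ 0.53916502 -0.05482845  0.02705886] 5.291935989807115e-05
[[ 0.163  0.987  0.   ]
 [ 0.987 -0.163  0.   ]
 [ 0.     0.    -1.   ]]
```

View pics/w2.png

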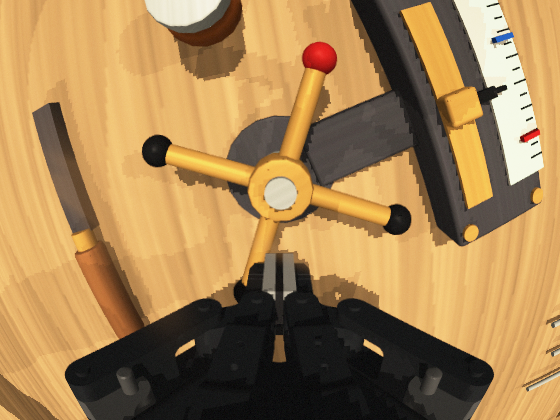

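The wrist view shows the wheel hasn't moved (red ball at (320,58)), even though the TCP swept through an arm. It also shows the pointer at (500,90), red at (531,135) and blue at (503,38). I'll use depth to check where the fingertips really are.

```bash
python3 - <<'E'
from h import *
s=get_state(); im,d=vision.grab_frame("wrist")
c=vision.camera_info("wrist"); K=np.array(c["mtx"]); H=np.array(c["hand_eye"]); R=Rn.from_quat(np.roll(s["eef_rot"],-1)).as_matrix()
def P(u,v):
    m=(np.array([u,v])-K[:2,2])/K[0,0]; th=np.hypot(*m); ray=np.array([*(m/th*np.tan(th)),1])*d[v,u]
    return R@(H[:3,:3]@ray+H[:3,3])+s["tcp_pos"]
for u,v in [(268,258),(292,258),(268,270),(292,270),(280,290),(255,262),(304,262),(262,240),(258,256),(350,207),(397,219),(281,193),(400,140),(320,280)]:
    X=P(u,v); print((u,v),im[v,u],np.round(X,4),tojig(X).round(1))
cv2.imwrite("pics/w3c.png",cv2.resize(im[170:350,180:420],None,fx=3,fy=3))
E
```

```text
(268, 258) [101 117 126] [ 0.5369 -0.0423  0.0576] [-16.1 -25.5]
(292, 258) [ 98 121 141] [ 0.5477 -0.0442  0.0575] [ -6.2 -30.1]
(268, 270) [102 117 124] [ 0.5374 -0.0417  0.0703] [-15.5 -25. ]
(292, 270) [101 116 125] [ 0.5473 -0.0438  0.0695] [ -6.5 -29.6]
(280, 290) [17 18 22] [ 0.5423 -0.0428  0.0855] [-11.1 -27.3]
(255, 262) [ 64 147 213] [ 0.5284 -0.0502  0.0442] [-26.4 -30.8]
(304, 262) [ 70 116 158] [ 5.529e-01 -7.750e-02  3.000e-04] [-10.1 -63.6]
(262, 240) [ 84 187 242] [ 0.5343 -0.0383  0.0452] [-17.6 -20.9]
(258, 256) [ 78 180 240] [ 0.5309 -0.0462  0.0461] [-23.  -27.6]
(350, 207) [ 86 200 247] [ 0.5786 -0.0288  0.0447] [ 27.7 -23.5]
(397, 219) [36 43 45] [ 0.6012 -0.0379  0.0475] [ 47.1 -38.3]
(281, 193) [186 211 219] [ 0.5477 -0.0134  0.0566] [ 1.9 -0.4]
(400, 140) [60 64 69] [ 0.6172 -0.0047  0.0156] [ 71.3 -10.5]
(320, 280) [ 58 102 140] [ 5.618e-01 -9.340e-02  1.000e-04] [ -5.7 -81.3]
```

View pics/w3c.png

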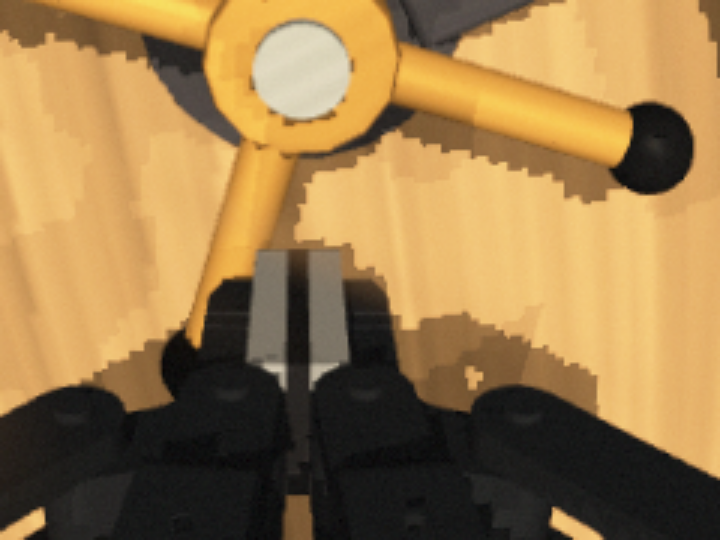

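Depth puts the fingertip lower edge at about 52 mm when the TCP is at 27 mm. The real tips sit about 25 mm behind the nominal TCP, so they passed over the arms. I'll go lower in guarded steps, check by force and depth, and then push.

```bash
cat >> h.py <<'E'
def wheel_wrist():
    s=get_state(); im,d=vision.grab_frame("wrist"); h,ss,v=cv2.split(cv2.cvtColor(im,cv2.COLOR_BGR2HSV))
    def comps(m,n):
        k,l,sta,c=cv2.connectedComponentsWithStats(m.astype(np.uint8))
        return [(sta[i,4],c[i],l==i) for i in range(1,k) if sta[i,4]>n]
    red=((h<8)|(h>172))&(ss>140)&(v>70); th=None; mr=None
    for n,c,l in comps(red,15):
        a=tojig(wrist_plane(s,c,.042)); b=np.hypot(*a)
        if 52<b<73: th=np.arctan2(a[1],a[0])-np.pi/4
        elif 132<a[0]<155 and abs(a[1])<50: mr=a
    return im,th,mr
E
python3 - <<'E'
from h import *
go(-115,.1,z=.06); go(5,.12,z=.06,r=.045)
F0=np.array(get_state()["contact_force"])
for z in [.03,.018,.010,.005]:
    go(5,.06,z=z,r=.045); F=np.array(get_state()["contact_force"])
    if np.linalg.norm(F-F0)>4: print("touch",z,F); break
st("low")
for a in range(-5,-56,-10):
    go(a,.03,z=.005,r=.045)
    F=np.array(get_state()["contact_force"])
    if np.linalg.norm(F-F0)>15: print("F",a,F); break
    if a<=-25: st(a)
im,th,mr=wheel_wrist(); print("theta",th,"mark",mr); cv2.imwrite("pics/w4.png",im)
E
```

```text
low t 21.38 [0.5876 0.0021 0.0047] F [ 0.2 -0.1  0.9] w -0.0003 gf 0.0
-25 t 22.6 [ 0.5904 -0.02    0.0051] F [ 1.8  3.6 -0.6] w -0.0005 gf 1.6
-35 t 23.01 [ 0.5881 -0.0284  0.005 ] F [ 1.4  2.1 -0.7] w 0.0001 gf 1.2
-45 t 23.42 [ 0.5848 -0.0357  0.005 ] F [ 1.3  2.3 -0.6] w -0.0 gf 1.1
-55 t 23.82 [ 0.5803 -0.0421  0.005 ] F [ 1.5  1.3 -0. ] w 0.0001 gf 1.1
theta -0.6913925042864394 mark [147.62461004 -31.34502463]
```

```bash
python3 - <<'E'
from h import *
for a in range(-65,-126,-10): go(a,.03,z=.005,r=.045)
st(a); im,th,mr=wheel_wrist(); print("theta",th,"mark",mr); cv2.imwrite("pics/w5.png",im)
s=get_state()
for n in ["mark_red","pointer_tip"]:
    for r in models.recognise("wrist",n)[:2]: print(n,r["p"],r["point"],tojig(wrist_plane(s,r["point"],.0415)))
E
```

```text
-125 t 26.73 [ 0.5305 -0.056   0.0049] F [ 2.6 -0.1  0. ] w 0.0001 gf 1.0
theta -1.8998516210893732 mark None
```

View pics/w5.png

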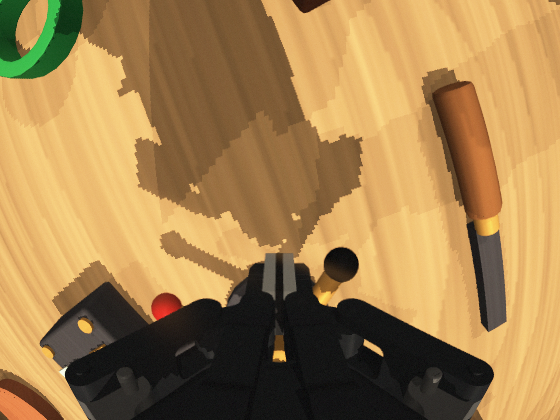

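θ is about −1.90, so it is short of the target as intended. The camera faces outward in this orientation, so I'll lift, flip the wrist by half a turn and measure the pointer against the red mark.

```bash
python3 - <<'E'
from h import *
go(-120,.1,z=.005,r=.045); go(-115,.1,z=.075,r=.045)
cur=np.array(get_state()["eef_rot"]); q=min(quat(YAW+np.radians(-110+90)),key=lambda k:abs(k@cur))
ctrl.movep([*j2w(.045,np.radians(-110)),.075],q); st()
s=get_state(); im,th,mr=wheel_wrist(); print("theta",th,"mark",mr)
for n in ["mark_red","pointer_tip"]:
    for r in models.recognise("wrist",n)[:2]: print(n,r["p"],r["point"],tojig(wrist_plane(s,r["point"],.0415)))
# rectified view of the rule: 10 px/mm, jig x 100..160, y -50..30 at z .0415
ys,xs=np.meshgrid(np.arange(30,-50,-.1),np.arange(160,100,-.1))
c=vision.camera_info("wrist"); K=np.array(c["mtx"]); H=np.array(c["hand_eye"]); R=Rn.from_quat(np.roll(s["eef_rot"],-1)).as_matrix()
W=np.stack([HUB[0]+(np.cos(YAW)*xs-np.sin(YAW)*ys)/1e3,HUB[1]+(np.sin(YAW)*xs+np.cos(YAW)*ys)/1e3,np.full_like(xs,.0415)],-1)
C=((W-s["tcp_pos"])@R-H[:3,3])@H[:3,:3]; r=np.hypot(C[...,0],C[...,1]); t=np.arctan2(r,C[...,2])
m=[(K[i,2]+K[0,0]*t*C[...,i]/r).astype(np.float32) for i in (0,1)]
cv2.imwrite("pics/r1.png",cv2.remap(im,*m,cv2.INTER_CUBIC))
E
```

```text
t 29.65 [ 0.5415 -0.0583  0.0744] F [-0.4 -0.2 -0. ] w 0.0 gf 0.0
theta -1.8597941360184551 mark [143.56454505 -31.01703891]
mark_red 0.43 [488.4, 140.6] [143.96686921 -31.87874961]
pointer_tip 0.88 [442.8, 151.3] [105.12714929 -28.28409632]
pointer_tip 0.42 [229.8, 20.8] [ 2.7549221  91.85763192]
```

View pics/r1.png

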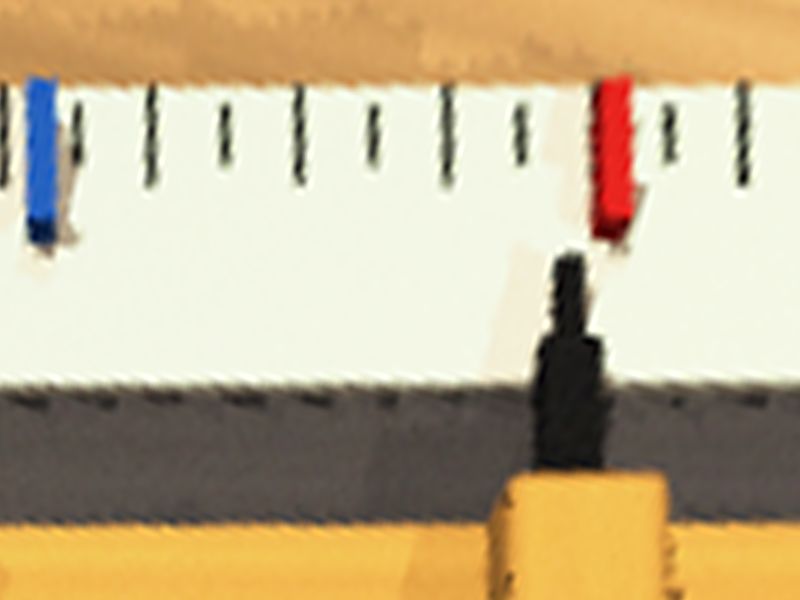

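In the rectified view (10 px/mm) the needle is at column 570 and the red bar at 612. The gap is about 4.2 mm, or roughly 0.30 rad still to go. I'll push most of it, then remeasure.

```bash
cat >> h.py <<'E'
def rule(name):
    s=get_state(); im,th,mr=wheel_wrist()
    ys,xs=np.meshgrid(np.arange(30,-50,-.1),np.arange(160,100,-.1))
    c=vision.camera_info("wrist"); K=np.array(c["mtx"]); H=np.array(c["hand_eye"]); R=Rn.from_quat(np.roll(s["eef_rot"],-1)).as_matrix()
    W=np.stack([HUB[0]+(np.cos(YAW)*xs-np.sin(YAW)*ys)/1e3,HUB[1]+(np.sin(YAW)*xs+np.cos(YAW)*ys)/1e3,np.full_like(xs,.0415)],-1)
    C=((W-s["tcp_pos"])@R-H[:3,3])@H[:3,:3]; r=np.hypot(C[...,0],C[...,1]); t=np.arctan2(r,C[...,2])
    m=[(K[i,2]+K[0,0]*t*C[...,i]/r).astype(np.float32) for i in (0,1)]
    o=cv2.remap(im,*m,cv2.INTER_CUBIC); cv2.imwrite(name,o)
    h,ss,v=cv2.split(cv2.cvtColor(o,cv2.COLOR_BGR2HSV)); red=((h<8)|(h>172))&(ss>140)&(v>70); red[260:]=0;red[:50]=0
    blk=(v<90)[275:325]; n=np.nonzero(blk.sum(0)>25)[0]; x=np.nonzero(red.sum(0)>60)[0]
    print("theta",th,"needle",n.min(),n.max(),"red",x.min(),x.max(),"gap mm",((x.min()+x.max())-(n.min()+n.max()))/20)
def push(to,pic):
    go(-115,.12,z=.02,r=.045); go(-115,.06,z=.005,r=.045)
    for a in np.linspace(-120,to,4): go(a,.03,z=.005,r=.045)
    ctrl.pause(.1); st(to); go(-122,.08,z=.005,r=.045); go(-110,.12,z=.075,r=.045); rule(pic); st()
E
python3 - <<'E'
from h import *
rule("pics/r1b.png"); push(-138,"pics/r2.png")
E
```

```text
theta -1.8577708745376067 needle 555 583 red 593 631 gap mm 4.3
-138 t 32.17 [ 0.5218 -0.0514  0.005 ] F [ 2.3 -1.1  1.3] w 0.0003 gf 1.2
theta -2.073838362939526 needle 584 613 red 593 632 gap mm 1.4
t 33.39 [ 0.5414 -0.0585  0.0743] F [ 0.2 -0.1 -0.1] w 0.0003 gf 0.0
```

```bash
python3 - <<'E'
from h import *
push(-144.2,"pics/r3.png")
E
```

```text
-144.2 t 35.86 [ 0.518 -0.049  0.005] F [ 3. -2.  0.] w -0.0001 gf 1.4
theta -2.169938132672997 needle 598 626 red 593 632 gap mm 0.05
t 37.18 [ 0.5415 -0.0585  0.0743] F [-0.   0.3 -0.4] w 0.0003 gf 0.0
```

View pics/r3.png

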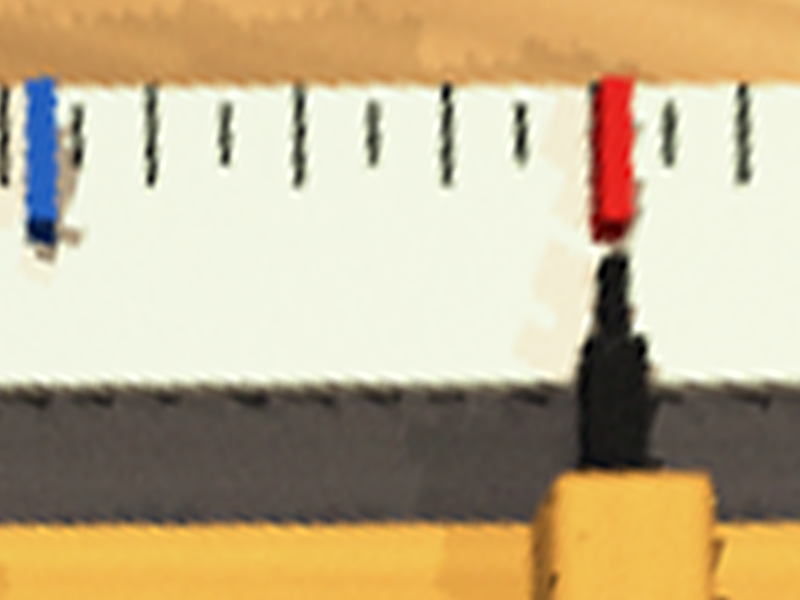

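The needle (598–626) now lines up with the red bar (593–632). I'll do a parallax check from a viewpoint directly in line with the mark, and check the bystanders.

```bash
python3 - <<'E'
from h import *
p=j2w(.045,np.radians(-110))+.061*np.array([np.sin(YAW),-np.cos(YAW)])
ctrl.movel([*p,.1],max_speed=.12); rule("pics/r4.png")
go(-100,.15,z=.16,r=.15); st()
im,d=vision.grab_frame("top"); cv2.imwrite("pics/top3.png",im)
for n in ["pitch_block","tin","tape_roll","bench_pin","file"]:
    for c in ["scene"]:
        im,d=vision.grab_frame(c); r=models.masks_of(c,n)[:1]
        for q in r: X=world(c,d,q["mask"]); print(n,round(q["p"],2),np.round(np.median(X,0),3),X[:,2].max().round(3))
E
```

```text
theta -2.1690335944791728 needle 0 622 red 600 629 gap mm 30.35
t 38.58 [ 0.5595 -0.1621  0.1595] F [-0.1 -0.3 -0.1] w -0.0002 gf 0.0
pitch_block 0.61 [ 0.486 -0.223  0.041] 0.053
tin 0.97 [0.533 0.08  0.036] 0.051
tape_roll 0.76 [ 0.63  -0.241  0.021] 0.026
bench_pin 0.77 [0.469 0.186 0.027] 0.031
file 0.6 [ 0.414 -0.039  0.012] 0.025
```

View pics/r4.png

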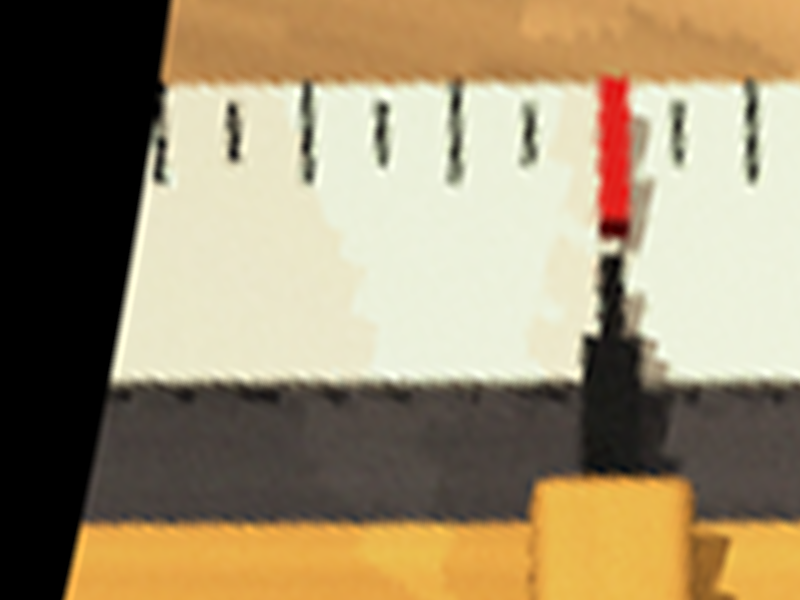

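From straight in line, the needle is at about 611 and red at about 614, so they agree within about 0.35 mm. The bystanders haven't moved.

```bash
python3 -c "
from h import *
print(ticket.close_job()); st()"
```

```text
the job is handed in; nothing more can be done
None
the job is handed in; nothing more can be done
```

Job handed in: the pitch block stands flat on the bench clear of the wheel, the pointer is within about 0.4 mm of the red mark, and the other items are where they were.

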